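Put away the microscopy bench after a session

TASK

Clear up after the microscope session: stand the two eyepieces in the black tray and the two amber vials in the blue tray, one in each bay, and lay the yellow specimen dish flat inside the green tray. Keep everything upright and set each piece down gently without dropping it, and leave the red star box and the glass dish of paper labels where they are.

Things in the scene. Friction and masses are not known exactly. Their poses are not given: they have to be found in the camera images.
- eyepiece_a: Microscope eyepiece, standing upright on the bench: a round black body with a silver upper barrel and a greenish lens on top. 55 mm tall; the black rubber cup at the foot is 38 mm in diameter and 14 mm high, everything above it 32 mm in diameter (silver from 32 mm up). About 100 g. Origin: centre of the underside, z up. The two eyepieces are alike.
- eyepiece_b: Microscope eyepiece, standing upright on the bench: a round black body with a silver upper barrel and a greenish lens on top. 55 mm tall; the black rubber cup at the foot is 38 mm in diameter and 14 mm high, everything above it 32 mm in diameter (silver from 32 mm up). About 100 g. Origin: centre of the underside, z up. The two eyepieces are alike.
- vial_a: Amber glass specimen vial with a white screw cap and a white paper band, standing upright on the bench. 60 mm tall; glass 28 mm in diameter up to 44 mm, cap 24 mm in diameter from 47 to 60 mm. About 40 g. Origin: centre of the underside, z up. The two vials are alike.
- vial_b: Amber glass specimen vial with a white screw cap and a white paper band, standing upright on the bench. 60 mm tall; glass 28 mm in diameter up to 44 mm, cap 24 mm in diameter from 47 to 60 mm. About 40 g. Origin: centre of the underside, z up. The two vials are alike.
- dish: Small closed specimen dish: a flat clear round dish with a yellow disc and dark seeds in its top, lying flat on the bench. 60 mm in diameter, 26 mm high, plain upright side. About 50 g. Origin: centre of the underside, z up.
- black_tray: Black plastic tray with two equal open bays side by side, fixed to the bench. Outside 72 mm (along its x) by 140 mm (along its y), 20 mm high; floor, walls and the single divider (across the middle, as high as the walls) are 3 mm thick. Each bay is about 65 by 66 mm inside; the bay centres lie at 34 and -34 mm on the tray's y axis. Origin: centre of the underside, z up. For the eyepieces.
- blue_tray: Blue plastic tray with two equal open bays side by side, fixed to the bench. Outside 64 mm (along its x) by 124 mm (along its y), 20 mm high; floor, walls and the single divider (across the middle, as high as the walls) are 3 mm thick. Each bay is about 57 by 58 mm inside; the bay centres lie at 30 and -30 mm on the tray's y axis. Origin: centre of the underside, z up. For the vials.
- green_tray: Green square shallow plastic tray with one bay, fixed to the bench. Outside 92 by 92 mm, 10 mm high; floor and walls 3 mm thick, inside 86 by 86 mm. Origin: centre of the underside, z up. For the specimen dish.
- star_box: Small red star-shaped plastic box, about 60 mm across and 18 mm high, loose on the bench; not part of the job, must stay where it is. Origin: centre of the underside.
- label_dish: Open round glass dish, 82 mm across and 16 mm high, filled with white paper labels, loose on the bench; not part of the job, must stay where it is. Origin: centre of the underside.

How it is judged:
At the end, for the whole second after the job is handed in: Eyepieces upright on the floor of the black tray and vials of the blue tray, one per bay, the specimen dish flat on the floor of the green tray (centres 16 to 18 mm at most off the bay centre along tray axes, tilt under 0.12 rad), all at rest; star box and label dish within 25 mm of their start ((((x of eyepiece_a in the frame of black_tray between -0.017 and 0.017 m and y of eyepiece_a in the frame of black_tray between 0.017 and 0.051 m and z of eyepiece_a in the frame of black_tray between 0 and 0.009 m and angle between eyepiece_a's own z axis and vertical below 0.12 rad) and (x of eyepiece_b in the frame of black_tray between -0.017 and 0.017 m and y of eyepiece_b in the frame of black_tray between -0.051 and -0.017 m and z of eyepiece_b in the frame of black_tray between 0 and 0.009 m and angle between eyepiece_b's own z axis and vertical below 0.12 rad)) or ((x of eyepiece_b in the frame of black_tray between -0.017 and 0.017 m and y of eyepiece_b in the frame of black_tray between 0.017 and 0.051 m and z of eyepiece_b in the frame of black_tray between 0 and 0.009 m and angle between eyepiece_b's own z axis and vertical below 0.12 rad) and (x of eyepiece_a in the frame of black_tray between -0.017 and 0.017 m and y of eyepiece_a in the frame of black_tray between -0.051 and -0.017 m and z of eyepiece_a in the frame of black_tray between 0 and 0.009 m and angle between eyepiece_a's own z axis and vertical below 0.12 rad))) and (((x of vial_a in the frame of blue_tray between -0.018 and 0.018 m and y of vial_a in the frame of blue_tray between 0.012 and 0.048 m and z of vial_a in the frame of blue_tray between 0 and 0.009 m and angle between vial_a's own z axis and vertical below 0.12 rad) and (x of vial_b in the frame of blue_tray between -0.018 and 0.018 m and y of vial_b in the frame of blue_tray between -0.048 and -0.012 m and z of vial_b in the frame of blue_tray between 0 and 0.009 m and angle between vial_b's own z axis and vertical below 0.12 rad)) or ((x of vial_b in the frame of blue_tray between -0.018 and 0.018 m and y of vial_b in the frame of blue_tray between 0.012 and 0.048 m and z of vial_b in the frame of blue_tray between 0 and 0.009 m and angle between vial_b's own z axis and vertical below 0.12 rad) and (x of vial_a in the frame of blue_tray between -0.018 and 0.018 m and y of vial_a in the frame of blue_tray between -0.048 and -0.012 m and z of vial_a in the frame of blue_tray between 0 and 0.009 m and angle between vial_a's own z axis and vertical below 0.12 rad))) and x of dish in the frame of green_tray between -0.016 and 0.016 m and y of dish in the frame of green_tray between -0.016 and 0.016 m and z of dish in the frame of green_tray between 0 and 0.009 m and angle between dish's own z axis and vertical below 0.12 rad and linear speed of each of eyepiece_a, eyepiece_b, vial_a, vial_b, dish below 0.02 m/s and angular speed of each of eyepiece_a, eyepiece_b, vial_a, vial_b, dish below 0.2 rad/s and distance of each of star_box, label_dish from where it was at the start of the episode below 0.025 m); the robot touches nothing.
It fails at once if an eyepiece, a vial or the specimen dish is tipped over (more than 0.6 rad) (angle between any of eyepiece_a, eyepiece_b, vial_a, vial_b, dish's own z axis and vertical above 0.6 rad).
It fails at once if an eyepiece, a vial or the specimen dish is dropped (moves faster than 0.6 m/s, a fall of about 2 cm, with no finger touching it) ((linear speed of eyepiece_a above 0.6 m/s and contact force between the fingers and eyepiece_a below 0.05 N) or (linear speed of eyepiece_b above 0.6 m/s and contact force between the fingers and eyepiece_b below 0.05 N) or (linear speed of vial_a above 0.6 m/s and contact force between the fingers and vial_a below 0.05 N) or (linear speed of vial_b above 0.6 m/s and contact force between the fingers and vial_b below 0.05 N) or (linear speed of dish above 0.6 m/s and contact force between the fingers and dish below 0.05 N)).
It fails at once if the star box or the label dish is moved more than 25 mm (distance of any of star_box, label_dish from where it was at the start of the episode above 0.025 m).
It also fails if it takes over 125 s, if anything falls off the work surface, if the arm or the gripper's body presses on something with over 40 N, if the wrist force passes 120 N, or if a joint passes its speed limit or range.

ROBOT

A 7-joint arm with a two-finger parallel gripper is mounted at the origin on the work surface. World frame = base frame: x ahead of the robot, y to its left, z up, the work surface at z = 0. Lengths are in m, angles in rad, forces in N, time in s.
With the tool pointing down it reaches from about 0.4 to 0.875 m from the base axis. Payload 19.3 kg.
Tool frame: the origin (TCP) lies midway between the tips of the shut fingers; the grasp point (between the pads) lies 19 mm behind it; z points along the fingers, y is the line along which they close (so a half turn about z gives the same grasp; the last joint's range is limited). The gripper opens to 85 mm and grips with 20 to 120 N. Pads are 22 mm wide; open, the fingers measure 114 mm over their backs; the gripper's body (76 mm by 85 mm) begins 54 mm behind the grasp point. The pads swing forward as they close: fully open they stand 13 mm farther back than shut.
Start: joints at [-1.391, 0.521, -0.036, 1.599, 0.021, 1.021, -0.113], TCP at [0.155, 0.606, 0.231] pointing down, gripper open.
Joint ranges: [-2.91, 2.91], [-0.3, 2.13], [-1.5, 1.42], [0.17, 2.43], [-1.26, 4.41], [0.16, 1.93], [-2.52, 2.52]. Speed limits (rad/s): [1.89, 1.89, 2.39, 2.39, 3.01, 3.01, 3.01].

INTERFACE

Orientations are given as [roll, pitch, yaw] about the fixed x, y, z axes, in that order (R = Rz(yaw) Ry(pitch) Rx(roll)).
In Python, from workcell import * gives the robot as it stands. The module is installed in compiled form; this text tells all that it offers.
- The arm moves only by the tool play_rows, never from a script. Its argument "deltas" is a list of rows, each a list of 7 numbers: the shift along the tool's x, y, z in units of 500 mm (1.0 is 500 mm), then the turn, a rotation vector about the tool's x, y, z in units of 120 degrees (1.0 is 120 degrees), then the closure, from 0 (fully open) to 1 (shut). A call has 1 to 10 rows; each row is the pose to reach, as a shift and turn from the pose commanded when the call began, along the tool's axes at that moment; what a row does not reach only later rows make up. A row lasts 1/10 s, in which the tool goes at most 50 mm and 8.59 degrees, less where a joint would pass 70% of its speed; a pose out of reach is approached as far as the arm can. A call with a number of a shift or a turn outside -1 to 1 is refused whole. A call with a gripper value outside its range is refused whole. The fingers move at their own pace and stop on an object; "newtons" is the grip in N (left out, the last holds). Time passes only in rows, so rows that repeat a pose let the fingers close. It gives the time, the measured TCP pose, the force, the opening and the grip force at its end, in the units of the state.
- observe(): the state, without advancing time (a new reading comes with each control period).
- grab_frame(name): name is "side" or "top" or "wrist"; returns the picture (420x560x3 uint8, red, green, blue); there is no depth.
- get_calibration(name): a dict with "fovy" (degrees; the focal length in pixels is half the picture's height over the tangent of half this angle, whatever the lens; pixels are square), "cx", "cy" (the principal point, pixels), "xyz" and "rotation" of the camera in the world. Camera axes: x right, y down, z forward; pixel columns grow to the right and rows downward; lengths in m; the calibration is good to about 2 mm. A picture is of the moment at which its call begins: read the wrist's pose just before it. get_calibration takes no time and is no camera call; for the wrist camera it gives the pose at the moment of the call.
- job_done(): hands the job in; it is judged then, once.
The state is a dict: "clock": time; "qpos": joint angles; "qd": joint speeds; "joint_efforts": joint torques, N m; "position": TCP position; "tool_rot": TCP orientation; "force": force on the tool from outside, world axes, zero at the start; "moment": the same for the moment, N m; "grip_width": finger opening in m; "finger_force": force on a finger pad.
Only numpy, scipy, OpenCV 4.12 (cv2) and the standard library are available. Lean on these libraries where they do the work, as an engineer would, in place of code of your own. Each camera call takes 0.05 s, during which the arm holds its last target. There are 200 camera calls.

## Working session

There is one attempt and no reset: what is moved stays moved. The work goes in short steps, Python scripts to look and compute and a tool call to move; the robot and the scene stay as the last step left them, time stands still between calls to the robot, and variables do not carry over. Pictures are saved under pics/ and viewed, at most 14 in all, crops included, and the job is handed in when it is done.

Besides the shell and the picture viewer there is one more tool, called after "Emit:" as a command line: name --pt "numbers of a row" for each row, then --argument value for the rest. play_rows: Moves the arm, as the interface text tells. Its arguments: {"type":"object","properties":{"deltas":{"type":"array"},"newtons":{"type":"number"}},"required":["deltas"]}

```bash
mkdir -p pics; python3 - <<'E'
from workcell import *
import cv2
for n in ("top","side"):
    cv2.imwrite(f"pics/{n}0.png",grab_frame(n)[:,:,::-1]); print(n,get_calibration(n))
print(observe())
E
```

```text
top {'fovy': 46.31906833891089, 'cx': 279.44584025672987, 'cy': 207.06442569936894, 'xyz': array([ 0.38275293, -0.0037591 ,  1.04944488]), 'rotation': array([-2.97486256, -0.01243692, -1.57291216])}
side {'fovy': 48.546574843544455, 'cx': 276.85141903480235, 'cy': 206.65278065719912, 'xyz': array([0.39182766, 0.6960875 , 0.73701054]), 'rotation': array([-2.33111772,  0.01309346, -2.94808122])}
{'clock': 0.1, 'qpos': array([-1.3912212 ,  0.52194797, -0.03633992,  1.59989033,  0.02117689,
        1.02111889, -0.11278406]), 'qd': array([ 1.70580689e-03, -2.64312302e-03,  5.01352381e-04, -4.23735226e-03,
       -3.45307902e-05,  8.79988122e-04, -7.64378950e-04]), 'joint_efforts': array([ 3.46575129e-03, -9.28486633e+01,  1.98388383e+00, -3.70531476e+01,
        1.82168721e-02,  5.22522081e-03, -2.00315498e-05]), 'position': array([0.15444018, 0.60533136, 0.23080888]), 'tool_rot': array([-3.14061272e+00,  4.17412925e-05,  2.89182016e+00]), 'force': array([-0.04162708,  0.14363777, -0.42388267]), 'moment': array([-0.02580816,  0.02118296, -0.00063413]), 'finger_force': 0.0, 'grip_width': 0.08569728004085185}
```

View pics/top0.png

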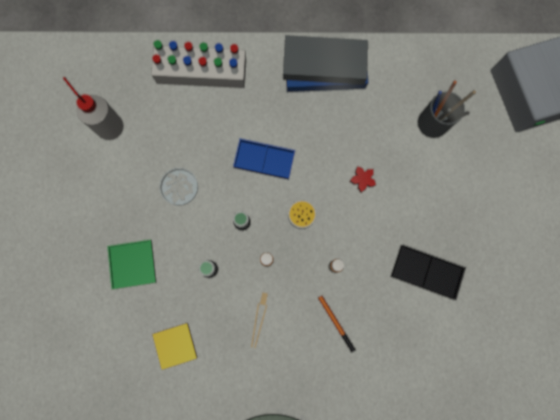

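View pics/side0.png

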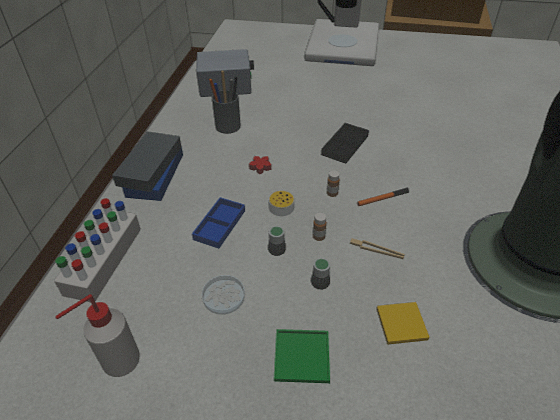

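The top view shows eyepieces near (242,220) and (208,268), vials near (266,259) and (337,265), and the dish near (302,214). The trays are blue (264,159), green (132,264) and black (428,272). Next I'll enlarge it to read the points off more exactly.

```bash
python3 - <<'E'
import cv2
i=cv2.imread("pics/top0.png")
c=cv2.resize(i[130:310,95:355],None,fx=3,fy=3,interpolation=cv2.INTER_CUBIC);cv2.imwrite("pics/c1.png",c)
c=cv2.resize(i[150:310,310:480],None,fx=3.5,fy=3.5,interpolation=cv2.INTER_CUBIC);cv2.imwrite("pics/c2.png",cv2.convertScaleAbs(c,alpha=1.5))
E
```

```text
(no output)
```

View pics/c1.png

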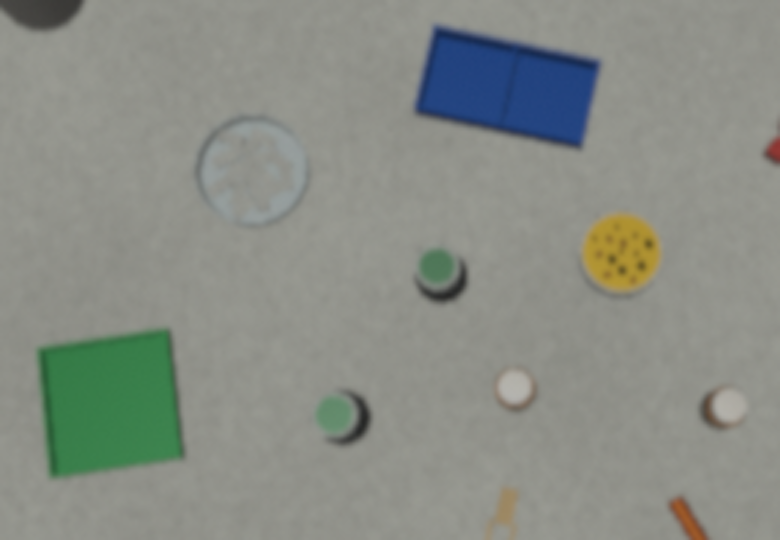

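View pics/c2.png

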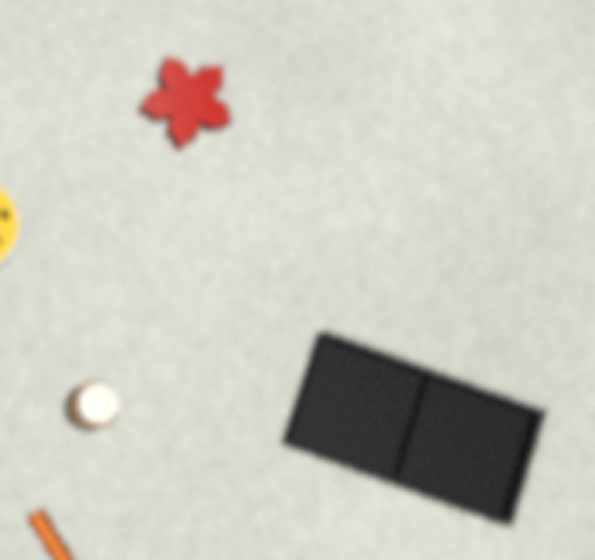

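```bash
cat > h.py <<'E'
from workcell import *
import numpy as np, cv2
from scipy.spatial.transform import Rotation as R
def ray(u,v,z,cal):
    f=210/np.tan(np.radians(cal["fovy"])/2)
    rot=np.array(cal["rotation"]); M=R.from_euler("xyz",rot).as_matrix() if rot.shape==(3,) else rot
    d=M@[(u-cal["cx"])/f,(v-cal["cy"])/f,1]; p=np.array(cal["xyz"])
    return (p+d*(z-p[2])/d[2])[:2]
E
python3 - <<'E'
from h import *
c=get_calibration("top"); np.set_printoptions(precision=4,suppress=True)
a=lambda x,y,z:ray((x+.5)/3-.5+95,(y+.5)/3-.5+130,z,c)
b=lambda x,y,z:ray((x+.5)/3.5-.5+310,(y+.5)/3.5-.5+150,z,c)
for n,x,y,z in [("eyeNear",337,413,.055),("eyeFar",437,265,.055),("vialL",515,386,.06),("vialR",728,406,.06),("dish",622,253,.026),("label",252,171,.016)]: print(n,a(x,y,z))
print("star",b(186,100,.018))
for n,f,z,P in [("green",a,.01,[(40,349),(169,331),(184,458),(52,476)]),("blue",a,.02,[(435,27),(600,61),(581,147),(416,113)]),("black",b,.02,[(321,332),(543,411),(511,523),(285,442)])]:
    W=np.array([f(*p,z) for p in P]); e=np.roll(W,-1,0)-W
    d=e[0]-e[2]; print(n,W.mean(0),np.linalg.norm(e,axis=1),"long-dir deg",np.degrees(np.arctan2(d[1],d[0])), "u",d/np.linalg.norm(d))
w=get_calibration("wrist");print(w)
E
```

```text
eyeNear [0.4273 0.1293]
eyeFar [0.5274 0.0635]
vialL [0.4449 0.0101]
vialR [ 0.4313 -0.1324]
dish [ 0.5401 -0.0644]
label [0.601 0.199]
star [ 0.6194 -0.1968]
green [0.4365 0.2931] [0.0908 0.0897 0.0916 0.0891] long-dir deg -82.19120695237858 u [ 0.1359 -0.9907]
blue [0.6623 0.0163] [0.1222 0.0652 0.1209 0.0654] long-dir deg -101.9233470627059 u [-0.2066 -0.9784]
black [ 0.4195 -0.3272] [0.1395 0.0698 0.1405 0.0699] long-dir deg -109.86501041124686 u [-0.3398 -0.9405]
{'fovy': 70.7853236503174, 'cx': 282.224981164621, 'cy': 211.20711378363657, 'xyz': array([0.079 , 0.6253, 0.3728]), 'rotation': array([2.8321, 0.0008, 1.321 ])}
```

```bash
cat >> h.py <<'E'
def plan(*targets):
    """rows (tool-frame units) from the current pose to vertical-tool targets (x,y,z,yaw_deg)"""
    s=observe(); p=s["position"]; M=R.from_euler("xyz",s["tool_rot"])
    print("t",round(s["clock"],2),"p",np.round(p,4),"rot",np.round(s["tool_rot"],3),"q",np.round(s["qpos"],2),"w",round(s["grip_width"],4))
    for x,y,z,yaw in targets:
        d=M.inv().apply(np.array([x,y,z])-p)/.5
        r=(M.inv()*R.from_euler("xyz",[np.pi,0,np.radians(yaw)])).as_rotvec()/np.radians(120)
        print(np.round(d,3).tolist(),np.round(r,3).tolist())
E
python3 -c "
from h import *
plan((.36,.25,.22,115),(.427,.129,.15,74.5))"
```

```text
t 0.1 p [0.1544 0.6053 0.2308] rot [-3.141  0.     2.892] q [-1.39  0.52 -0.04  1.6   0.02  1.02 -0.11] w 0.0857
[-0.574, -0.587, 0.022] [-0.0, 0.0, 0.422]
[-0.764, -0.788, 0.162] [-0.0, 0.0, 0.76]
```

Emit:
play_rows --pt "-0.06 -0.06 0.0 0 0 0.06 0" --pt "-0.14 -0.14 0.0 0 0 0.12 0" --pt "-0.21 -0.21 0.0 0 0 0.19 0" --pt "-0.28 -0.28 0.0 0 0 0.26 0" --pt "-0.35 -0.35 0.0 0 0 0.33 0" --pt "-0.41 -0.42 0.0 0 0 0.4 0" --pt "-0.48 -0.49 0.01 0 0 0.46 0" --pt "-0.53 -0.54 0.02 0 0 0.52 0" --pt "-0.57 -0.58 0.03 0 0 0.58 0" --pt "-0.6 -0.62 0.03 0 0 0.62 0" --newtons 50

```text
clock: 1.1
position: [0.3691, 0.2294, 0.2159]
tool_rot: [-3.141, 0.001, 1.588]
force: [-0.0, -0.0, -0.3]
grip_width: 0.0854
finger_force: 0.0
```

```bash
python3 -c "
from h import *
plan((.427,.129,.15,74.5))"
```

```text
t 1.1 p [0.3691 0.2294 0.2159] rot [-3.141e+00  1.000e-03  1.588e+00] q [-1.    0.25  0.37  2.11 -0.13  0.8  -0.54] w 0.0854
[-0.203, 0.113, 0.132] [-0.0, 0.0, 0.137]
```

Emit:
play_rows --pt "-0.07 0.04 0.04 0 0 0.05 0" --pt "-0.14 0.08 0.09 0 0 0.1 0" --pt "-0.203 0.113 0.132 0 0 0.137 0" --pt "-0.203 0.113 0.132 0 0 0.137 0" --pt "-0.203 0.113 0.132 0 0 0.137 0"

```text
clock: 1.6
position: [0.4272, 0.1302, 0.15]
tool_rot: [-3.141, 0.001, 1.305]
force: [-0.2, -0.3, 0.4]
grip_width: 0.0852
finger_force: 0.0
```

```bash
python3 - <<'E'
from h import *
plan((.427,.129,.15,74.5),(.427,.129,.022,74.5))
c=get_calibration("wrist");print(c)
cv2.imwrite("pics/w1.png",grab_frame("wrist")[:,:,::-1])
f=210/np.tan(np.radians(c["fovy"])/2)
for q in [(.4273,.1293,.055),(.5274,.0635,.055),(.4449,.0101,.06),(.5401,-.0644,.026)]:
    d=R.from_euler("xyz",c["rotation"]).inv().apply(np.array(q)-c["xyz"]); print(np.round(d[:2]/d[2]*f+[c["cx"],c["cy"]],1))
E
```

```text
t 1.6 p [0.4272 0.1302 0.15  ] rot [-3.141e+00  1.000e-03  1.305e+00] q [-0.76  0.4   0.42  2.15 -0.27  0.65 -0.42] w 0.0852
[-0.002, 0.0, 0.0] [-0.0, 0.0, 0.002]
[-0.002, 0.0, 0.256] [-0.0, 0.0, 0.002]
{'fovy': 70.7853236503174, 'cx': 282.224981164621, 'cy': 211.20711378363657, 'xyz': array([0.4478796 , 0.20602665, 0.29195972]), 'rotation': array([ 2.83150408e+00,  7.75380685e-04, -2.65330160e-01])}
[282.8 215.2]
[411.6 255.2]
[333.8 327.9]
[427.7 342.3]
```

View pics/w1.png

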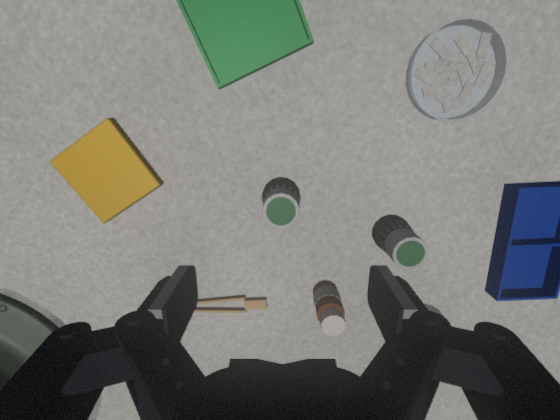

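The wrist view shows the near eyepiece's lens at (281,210), the far one at (410,253) and the vial cap at (333,325). All are within 2–4 mm of my estimates, so I'll descend and grasp.

Emit:
play_rows --pt "0 0 0.08 0 0 0 0" --pt "0 0 0.15 0 0 0 0" --pt "0 0 0.2 0 0 0 0" --pt "0.002 0 0.23 0 0 0 0" --pt "0.002 0 0.256 0 0 0 0" --pt "0.002 0 0.256 0 0 0 0.3" --pt "0.002 0 0.256 0 0 0 0.6" --pt "0.002 0 0.256 0 0 0 0.8" --pt "0.002 0 0.256 0 0 0 0.8" --pt "0.002 0 0.256 0 0 0 0.8" --newtons 40

```text
clock: 2.65
position: [0.4279, 0.1323, 0.0232]
tool_rot: [3.141, -0.001, 1.307]
force: [-1.9, 1.2, 11.5]
grip_width: 0.0313
finger_force: 38.5
```

```bash
python3 -c "
from h import *
u=np.array([-.3398,-.9405]);c=np.array([.4195,-.3272])
print(c+.034*u,c-.034*u)
a=c+.034*u
plan((.427,.129,.12,74.5),(*a,.12,70.1),(*a,.026,70.1))"
```

```text
[ 0.4079468 -0.359177 ] [ 0.4310532 -0.295223 ]
t 2.65 p [0.4279 0.1323 0.0232] rot [ 3.141e+00 -1.000e-03  1.307e+00] q [-0.6   0.65  0.23  2.2  -0.43  0.33 -0.28] w 0.0313
[-0.007, 0.0, -0.194] [0.0, -0.001, 0.003]
[-0.959, 0.218, -0.195] [0.0, -0.001, 0.04]
[-0.959, 0.218, -0.007] [0.0, -0.001, 0.04]
```

Emit:
play_rows --pt "0 0 -0.03 0 0 0 0.8" --pt "0 0 -0.08 0 0 0 0.8" --pt "0 0 -0.14 0 0 0 0.8" --pt "-0.02 0.004 -0.19 0 0 0 0.8" --pt "-0.06 0.013 -0.2 0 0 0 0.8" --pt "-0.12 0.027 -0.2 0 0 0.01 0.8" --pt "-0.18 0.04 -0.2 0 0 0.01 0.8" --pt "-0.24 0.054 -0.2 0 0 0.01 0.8" --pt "-0.3 0.068 -0.2 0 0 0.02 0.8" --pt "-0.36 0.082 -0.2 0 0 0.02 0.8"

```text
clock: 3.65
position: [0.42, -0.0537, 0.1228]
tool_rot: [3.141, -0.001, 1.264]
force: [0.4, -0.1, -0.8]
grip_width: 0.031
finger_force: 39.8
```

```bash
python3 -c "
from h import *
plan((.408,-.359,.12,70.1),(.408,-.359,.029,70.1))"
```

```text
t 3.65 p [ 0.42   -0.0537  0.1228] rot [ 3.141e+00 -1.000e-03  1.264e+00] q [-0.33  0.42  0.4   2.22 -0.31  0.55 -0.  ] w 0.031
[-0.589, 0.161, 0.005] [0.0, -0.0, 0.019]
[-0.589, 0.161, 0.187] [0.0, -0.0, 0.019]
```

Emit:
play_rows --pt "-0.06 0.016 0 0 0 0.0 0.8" --pt "-0.13 0.035 0 0 0 0.01 0.8" --pt "-0.2 0.055 0 0 0 0.01 0.8" --pt "-0.27 0.074 0 0 0 0.01 0.8" --pt "-0.34 0.093 0 0 0 0.02 0.8" --pt "-0.41 0.112 0 0 0 0.02 0.8" --pt "-0.47 0.128 0 0 0 0.02 0.8" --pt "-0.53 0.145 0 0 0 0.02 0.8" --pt "-0.57 0.156 0 0 0 0.02 0.8" --pt "-0.589 0.161 0 0 0 0.02 0.8"

```text
clock: 4.65
position: [0.4076, -0.3595, 0.1228]
tool_rot: [3.141, 0.001, 1.221]
force: [0.6, 0.5, -0.5]
grip_width: 0.031
finger_force: 39.8
```

Emit:
play_rows --pt "0 0 0.02 0 0 0 0.8" --pt "0 0 0.05 0 0 0 0.8" --pt "0 0 0.08 0 0 0 0.8" --pt "0 0 0.11 0 0 0 0.8" --pt "0 0 0.14 0 0 0 0.8" --pt "0 0 0.15 0 0 0 0.8"

```text
clock: 5.25
position: [0.4077, -0.3562, 0.0457]
tool_rot: [-3.14, -0.001, 1.224]
force: [0.9, 0.5, -0.6]
grip_width: 0.0311
finger_force: 39.8
```

```bash
python3 - <<'E'
from h import *
plan((.408,-.359,.026,70.1))
a=grab_frame("top");s=grab_frame("side")
a=cv2.resize(a[200:340,340:500],None,fx=3.5,fy=3.5,interpolation=2);s=cv2.resize(s[100:220,280:440],None,fx=3.5,fy=3.5,interpolation=2)
im=np.vstack([a[:,:],s])[:,:,::-1]
cv2.imwrite("pics/p1.png",cv2.convertScaleAbs(cv2.resize(np.hstack([a[:420],s[:420]])[:,:,::-1],(800,300)),alpha=1.8))
E
```

```text
t 5.25 p [ 0.4077 -0.3562  0.0457] rot [-3.140e+00 -1.000e-03  1.224e+00] q [ 0.39  0.7   0.3   1.96 -0.38  0.54  0.61] w 0.0311
[-0.005, 0.003, 0.039] [-0.001, -0.0, 0.0]
```

View pics/p1.png

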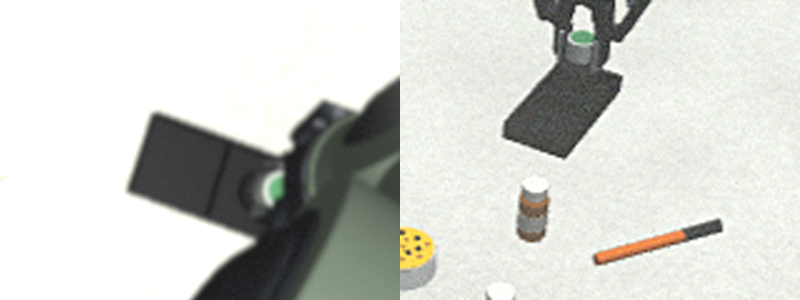

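The eyepiece hangs upright in the far right bay. In the top view it's at about (270,190) in the crop, right of the divider. Next I'll lower it slowly.

Emit:
play_rows --pt "-0.002 0 0.01 0 0 0 0.8" --pt "-0.005 0.003 0.02 0 0 0 0.8" --pt "-0.005 0.003 0.03 0 0 0 0.8" --pt "-0.005 0.003 0.035 0 0 0 0.8" --pt "-0.005 0.003 0.038 0 0 0 0.8" --pt "-0.005 0.003 0.039 0 0 0 0.8"

```text
clock: 5.95
position: [0.4086, -0.3606, 0.0277]
tool_rot: [-3.141, -0.0, 1.222]
force: [-0.5, 0.3, -1.9]
grip_width: 0.0311
finger_force: 39.8
```

Emit:
play_rows --pt "0 0 0.002 0 0 0 0.8" --pt "0 0 0.004 0 0 0 0.8" --pt "0 0 0.004 0 0 0 0.8"

```text
clock: 6.25
position: [0.4087, -0.3607, 0.0263]
tool_rot: [3.141, -0.0, 1.222]
force: [-2.5, 1.5, 8.8]
grip_width: 0.031
finger_force: 40.9
```

Emit:
play_rows --pt "0 0 0 0 0 0 0.55" --pt "0 0 0 0 0 0 0.45" --pt "0 0 0 0 0 0 0.35" --pt "0 0 0 0 0 0 0.3" --pt "0 0 -0.03 0 0 0 0.3" --pt "0 0 -0.08 0 0 0 0.3" --pt "0 0 -0.15 0 0 0 0.2" --pt "0 0 -0.22 0 0 0 0" --pt "0 0 -0.25 0 0 0 0"

```text
clock: 7.15
position: [0.4092, -0.3614, 0.1547]
tool_rot: [3.138, 0.001, 1.222]
force: [-0.0, -0.1, 0.2]
grip_width: 0.0852
finger_force: 0.0
```

```bash
python3 -c "
from h import *
plan((.528,.0645,.14,74.5),(.528,.0645,.022,74.5))"
```

```text
t 7.15 p [ 0.4092 -0.3614  0.1547] rot [3.138e+00 1.000e-03 1.222e+00] q [ 0.32  0.53  0.41  1.9  -0.29  0.77  0.54] w 0.0852
[0.882, -0.068, 0.028] [0.002, 0.0, -0.037]
[0.882, -0.069, 0.264] [0.002, 0.0, -0.037]
```

Emit:
play_rows --pt "0.08 -0.006 0 0 0 0 0" --pt "0.18 -0.014 0 0 0 0 0" --pt "0.28 -0.021 0 0 0 -0.01 0" --pt "0.38 -0.029 0 0 0 -0.01 0" --pt "0.48 -0.037 0 0 0 -0.02 0" --pt "0.58 -0.045 0 0 0 -0.02 0" --pt "0.68 -0.052 0 0 0 -0.03 0" --pt "0.78 -0.06 0 0 0 -0.035 0" --pt "0.86 -0.066 0.02 0 0 -0.037 0" --pt "0.882 -0.068 0.028 0 0 -0.037 0"

```text
clock: 8.15
position: [0.5276, 0.0705, 0.137]
tool_rot: [3.142, -0.002, 1.306]
force: [-0.5, -0.6, -0.3]
grip_width: 0.0856
finger_force: 0.0
```

```bash
python3 -c "
from h import *
plan((.528,.0645,.022,74.5))"
```

```text
t 8.15 p [0.5276 0.0705 0.137 ] rot [ 3.142e+00 -2.000e-03  1.306e+00] q [-0.52  0.53  0.37  1.95 -0.29  0.71 -0.23] w 0.0856
[-0.012, 0.004, 0.23] [0.0, -0.001, 0.003]
```

Emit:
play_rows --pt "0 0 0.06 0 0 0 0" --pt "0 0 0.12 0 0 0 0" --pt "0 0 0.14 0 0 0 0" --pt "0 0 0.14 0 0 0 0" --pt "0 0 0.14 0 0 0 0"

```text
clock: 8.65
position: [0.5277, 0.0651, 0.068]
tool_rot: [3.141, -0.0, 1.299]
force: [0.1, 0.3, -0.0]
grip_width: 0.0854
finger_force: 0.0
```

```bash
python3 -c "
from h import *
plan((.528,.0645,.022,74.5))"
```

```text
t 8.65 p [0.5277 0.0651 0.068 ] rot [ 3.141 -0.     1.299] q [-0.46  0.64  0.31  1.98 -0.35  0.57 -0.18] w 0.0854
[-0.001, 0.001, 0.092] [0.0, -0.0, -0.0]
```

Commanded position is right. Descend and grasp, then lift.

Emit:
play_rows --pt "0 0 0.04 0 0 0 0" --pt "0 0 0.075 0 0 0 0" --pt "0 0 0.092 0 0 0 0" --pt "0 0 0.092 0 0 0 0.3" --pt "0 0 0.092 0 0 0 0.6" --pt "0 0 0.092 0 0 0 0.8" --pt "0 0 0.092 0 0 0 0.8" --pt "0 0 0.092 0 0 0 0.8"

```text
clock: 9.45
position: [0.5276, 0.0656, 0.0217]
tool_rot: [3.141, -0.001, 1.3]
force: [-2.4, 0.1, 10.1]
grip_width: 0.0313
finger_force: 38.7
```

Emit:
play_rows --pt "0 0 -0.03 0 0 0 0.8" --pt "0 0 -0.08 0 0 0 0.8" --pt "0 0 -0.14 0 0 0 0.8" --pt "0 0 -0.19 0 0 0 0.8" --pt "0 0 -0.2 0 0 0 0.8" --pt "0 0 -0.2 0 0 0 0.8"

```text
clock: 10.05
position: [0.5275, 0.0659, 0.122]
tool_rot: [3.14, -0.001, 1.3]
force: [-0.9, 0.5, -1.8]
grip_width: 0.0309
finger_force: 39.8
```

```bash
python3 -c "
from h import *
plan((.431,-.295,.12,70.1))"
```

```text
t 10.05 p [0.5275 0.0659 0.122 ] rot [ 3.14e+00 -1.00e-03  1.30e+00] q [-0.5   0.56  0.37  1.96 -0.31  0.68 -0.22] w 0.0309
[-0.747, 0.007, 0.003] [0.001, -0.001, 0.037]
```

Emit:
play_rows --pt "-0.03 0 0 0 0 0.0 0.8" --pt "-0.1 0.001 0 0 0 0.01 0.8" --pt "-0.19 0.002 0 0 0 0.01 0.8" --pt "-0.28 0.003 0 0 0 0.02 0.8" --pt "-0.37 0.004 0 0 0 0.02 0.8" --pt "-0.46 0.005 0 0 0 0.025 0.8" --pt "-0.55 0.006 0 0 0 0.03 0.8" --pt "-0.64 0.007 0 0 0 0.035 0.8" --pt "-0.71 0.007 0 0 0 0.037 0.8" --pt "-0.747 0.007 0 0 0 0.037 0.8"

```text
clock: 11.05
position: [0.4278, -0.2987, 0.1199]
tool_rot: [-3.14, 0.001, 1.218]
force: [1.1, 0.1, -1.4]
grip_width: 0.0312
finger_force: 39.8
```

Emit:
play_rows --pt "0 0 0.02 0 0 0 0.8" --pt "0 0 0.05 0 0 0 0.8" --pt "0 0 0.08 0 0 0 0.8" --pt "0 0 0.11 0 0 0 0.8" --pt "0 0 0.14 0 0 0 0.8" --pt "0 0 0.15 0 0 0 0.8" --pt "0 0 0.15 0 0 0 0.8"

```text
clock: 11.75
position: [0.4298, -0.2947, 0.0448]
tool_rot: [-3.139, -0.0, 1.223]
force: [0.2, -1.2, -0.9]
grip_width: 0.0309
finger_force: 39.8
```

```bash
python3 -c "
from h import *
plan((.431,-.295,.025,70.1))"
```

```text
t 11.75 p [ 0.4298 -0.2947  0.0448] rot [-3.139 -0.     1.223] q [ 0.28  0.67  0.28  2.01 -0.36  0.51  0.48] w 0.0309
[0.0, 0.003, 0.04] [-0.001, -0.0, -0.0]
```

Emit:
play_rows --pt "0 0.002 0.01 0 0 0 0.8" --pt "0 0.002 0.02 0 0 0 0.8" --pt "0 0.002 0.029 0 0 0 0.8" --pt "0 0.002 0.034 0 0 0 0.8" --pt "0 0.002 0.037 0 0 0 0.8" --pt "0 0.002 0.039 0 0 0 0.8" --pt "0 0.002 0.04 0 0 0 0.8"

```text
clock: 12.45
position: [0.4315, -0.2957, 0.0258]
tool_rot: [3.142, 0.0, 1.223]
force: [0.0, -0.9, -0.3]
grip_width: 0.0312
finger_force: 39.8
```

Emit:
play_rows --pt "0 0 0.002 0 0 0 0.8" --pt "0 0 0.004 0 0 0 0.8" --pt "0 0 0.004 0 0 0 0.8"

```text
clock: 12.75
position: [0.4316, -0.2958, 0.0247]
tool_rot: [3.141, -0.0, 1.222]
force: [-4.8, 3.7, 21.8]
grip_width: 0.031
finger_force: 42.1
```

Emit:
play_rows --pt "0 0 -0.002 0 0 0 0.55" --pt "0 0 -0.002 0 0 0 0.45" --pt "0 0 -0.002 0 0 0 0.35" --pt "0 0 0 0 0 0 0.3" --pt "0 0 -0.03 0 0 0 0.3" --pt "0 0 -0.08 0 0 0 0.3" --pt "0 0 -0.15 0 0 0 0.2" --pt "0 0 -0.2 0 0 0 0" --pt "0 0 -0.22 0 0 0 0" --pt "0 0 -0.22 0 0 0 0"

```text
clock: 13.75
position: [0.4321, -0.2958, 0.1346]
tool_rot: [3.14, 0.0, 1.223]
force: [0.1, 0.5, 0.2]
grip_width: 0.0852
finger_force: 0.0
```

```bash
python3 -c "
from h import *
plan((.431,-.132,.13,76),(.431,-.132,.021,76))"
```

```text
t 13.75 p [ 0.4321 -0.2958  0.1346] rot [3.14  0.    1.223] q [ 0.21  0.53  0.37  1.97 -0.29  0.69  0.42] w 0.0852
[0.307, -0.114, 0.009] [0.001, 0.0, -0.049]
[0.307, -0.114, 0.227] [0.001, 0.0, -0.049]
```

Emit:
play_rows --pt "0.07 -0.026 0 0 0 -0.01 0" --pt "0.16 -0.06 0 0 0 -0.03 0" --pt "0.25 -0.093 0 0 0 -0.04 0" --pt "0.307 -0.114 0.01 0 0 -0.049 0" --pt "0.307 -0.114 0.07 0 0 -0.049 0" --pt "0.307 -0.114 0.13 0 0 -0.049 0" --pt "0.307 -0.114 0.13 0 0 -0.049 0" --pt "0.307 -0.114 0.13 0 0 -0.049 0"

```text
clock: 14.55
position: [0.4296, -0.1322, 0.0684]
tool_rot: [-3.139, 0.001, 1.324]
force: [0.4, 0.1, 0.1]
grip_width: 0.0857
finger_force: 0.0
```

```bash
python3 -c "
from h import *
plan((.431,-.132,.021,76))"
```

```text
t 14.55 p [ 0.4296 -0.1322  0.0684] rot [-3.139e+00  1.000e-03  1.324e+00] q [-0.05  0.55  0.28  2.18 -0.34  0.45  0.25] w 0.0857
[0.001, 0.003, 0.095] [-0.001, 0.0, -0.001]
```

Emit:
play_rows --pt "0 0.002 0.04 0 0 0 0" --pt "0 0.002 0.075 0 0 0 0" --pt "0 0.002 0.095 0 0 0 0.2" --pt "0 0.002 0.095 0 0 0 0.4" --pt "0 0.002 0.095 0 0 0 0.5" --pt "0 0.002 0.095 0 0 0 0.6" --pt "0 0.002 0.095 0 0 0 0.7" --pt "0 0.002 0.095 0 0 0 0.8" --pt "0 0.002 0.095 0 0 0 0.8" --pt "0 0.002 0.095 0 0 0 0.8" --newtons 25

```text
clock: 15.55
position: [0.4318, -0.1322, 0.0221]
tool_rot: [3.14, -0.0, 1.325]
force: [-0.7, 0.8, 9.7]
grip_width: 0.0271
finger_force: 23.9
```

Emit:
play_rows --pt "0 0 -0.03 0 0 0 0.8" --pt "0 0 -0.08 0 0 0 0.8" --pt "0 0 -0.14 0 0 0 0.8" --pt "0 0 -0.19 0 0 0 0.8" --pt "0 0 -0.2 0 0 0 0.8" --pt "0 0 -0.2 0 0 0 0.8"

```text
clock: 16.15
position: [0.4319, -0.132, 0.1222]
tool_rot: [3.139, -0.0, 1.326]
force: [-0.4, 0.0, -1.4]
grip_width: 0.027
finger_force: 25.0
```

```bash
python3 -c "
from h import *
u=np.array([-.2066,-.9784]);c=np.array([.6623,.0163])
print(c+.03*u,c-.03*u)
plan((*(c+.03*u),.12,78),(*(c-.03*u),.12,78))"
```

```text
[ 0.656102 -0.013052] [0.668498 0.045652]
t 16.15 p [ 0.4319 -0.132   0.1222] rot [ 3.139 -0.     1.326] q [-0.11  0.45  0.36  2.16 -0.28  0.58  0.21] w 0.027
[0.34, 0.377, 0.005] [0.001, -0.0, -0.017]
[0.459, 0.373, 0.005] [0.001, -0.0, -0.017]
```

Gripped (27 mm, glass). I'll put this one in the nearer (−y) bay.

Emit:
play_rows --pt "0.02 0.022 0 0 0 0 0.8" --pt "0.06 0.066 0 0 0 0 0.8" --pt "0.11 0.122 0 0 0 -0.01 0.8" --pt "0.16 0.177 0 0 0 -0.01 0.8" --pt "0.21 0.233 0 0 0 -0.01 0.8" --pt "0.26 0.288 0 0 0 -0.017 0.8" --pt "0.3 0.333 0 0 0 -0.017 0.8" --pt "0.33 0.366 0 0 0 -0.017 0.8" --pt "0.34 0.377 0.01 0 0 -0.017 0.8" --pt "0.34 0.377 0.03 0 0 -0.017 0.8"

```text
clock: 17.15
position: [0.6559, -0.0122, 0.1048]
tool_rot: [-3.141, 0.0, 1.362]
force: [-0.3, -0.4, -1.1]
grip_width: 0.027
finger_force: 25.0
```

Emit:
play_rows --pt "0 0 0.02 0 0 0 0.8" --pt "0 0 0.05 0 0 0 0.8" --pt "0 0 0.08 0 0 0 0.8" --pt "0 0 0.11 0 0 0 0.8" --pt "0 0 0.125 0 0 0 0.8" --pt "0 0 0.125 0 0 0 0.8"

```text
clock: 17.75
position: [0.6548, -0.0132, 0.0424]
tool_rot: [-3.14, 0.001, 1.361]
force: [-0.7, -0.5, -0.1]
grip_width: 0.027
finger_force: 25.0
```

```bash
python3 - <<'E'
from h import *
plan((.6561,-.0131,.0255,78))
a=grab_frame("top");s=grab_frame("side")
a=a[110:250,200:340];s=s[180:280,160:300];a=cv2.resize(a,(400,400),interpolation=2);s=cv2.resize(s,(400,286),interpolation=2);s=np.vstack([s,np.zeros((114,400,3),np.uint8)])
cv2.imwrite("pics/p2.png",cv2.convertScaleAbs(np.hstack([a,s])[:,:,::-1],alpha=1.6))
E
```

```text
t 17.75 p [ 0.6548 -0.0132  0.0424] rot [-3.140e+00  1.000e-03  1.361e+00] q [-0.26  0.83  0.31  1.65 -0.34  0.72 -0.  ] w 0.027
[0.001, 0.003, 0.034] [-0.001, 0.0, -0.0]
```

View pics/p2.png

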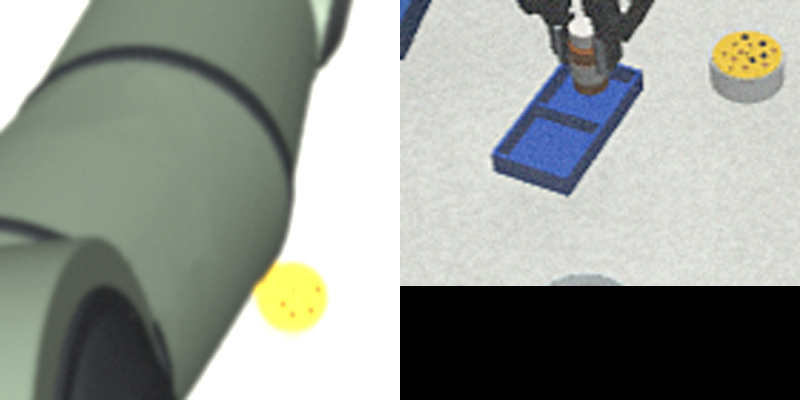

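The side view shows the vial upright above the far bay, with its foot near (590,85) in the crop. Lower it.

Emit:
play_rows --pt "0 0.002 0.01 0 0 0 0.8" --pt "0 0.002 0.018 0 0 0 0.8" --pt "0 0.002 0.025 0 0 0 0.8" --pt "0 0.002 0.03 0 0 0 0.8" --pt "0 0.002 0.033 0 0 0 0.8" --pt "0 0.002 0.035 0 0 0 0.8" --pt "0 0.002 0.035 0 0 0 0.8"

```text
clock: 18.55
position: [0.6565, -0.0133, 0.0262]
tool_rot: [-3.142, 0.0, 1.361]
force: [-1.1, 0.4, -0.2]
grip_width: 0.0269
finger_force: 25.0
```

Emit:
play_rows --pt "0 0 0.002 0 0 0 0.8" --pt "0 0 0.004 0 0 0 0.8" --pt "0 0 0.004 0 0 0 0.8"

```text
clock: 18.85
position: [0.6567, -0.0133, 0.0252]
tool_rot: [3.141, -0.0, 1.361]
force: [-4.9, -0.2, 13.0]
grip_width: 0.0272
finger_force: 26.3
```

Emit:
play_rows --pt "0 0 -0.002 0 0 0 0.6" --pt "0 0 -0.002 0 0 0 0.5" --pt "0 0 -0.002 0 0 0 0.4" --pt "0 0 0 0 0 0 0.35" --pt "0 0 -0.03 0 0 0 0.35" --pt "0 0 -0.08 0 0 0 0.35" --pt "0 0 -0.15 0 0 0 0.2" --pt "0 0 -0.2 0 0 0 0" --pt "0 0 -0.22 0 0 0 0" --pt "0 0 -0.22 0 0 0 0"

```text
clock: 19.85
position: [0.6572, -0.0132, 0.1362]
tool_rot: [3.139, -0.001, 1.361]
force: [0.6, 0.0, -1.0]
grip_width: 0.0857
finger_force: 0.0
```

```bash
python3 -c "
from h import *
plan((.445,.0105,.13,76),(.445,.0105,.068,76))"
```

```text
t 19.85 p [ 0.6572 -0.0132  0.1362] rot [ 3.139e+00 -1.000e-03  1.361e+00] q [-0.3   0.71  0.36  1.61 -0.3   0.88 -0.03] w 0.0857
[-0.042, -0.425, 0.011] [0.001, -0.0, 0.016]
[-0.042, -0.425, 0.135] [0.001, -0.0, 0.016]
```

Emit:
play_rows --pt "-0.008 -0.08 0 0 0 0 0" --pt "-0.018 -0.18 0 0 0 0 0" --pt "-0.028 -0.28 0 0 0 0.01 0" --pt "-0.037 -0.37 0 0 0 0.016 0" --pt "-0.042 -0.425 0.011 0 0 0.016 0" --pt "-0.042 -0.425 0.07 0 0 0.016 0" --pt "-0.042 -0.425 0.135 0 0 0.016 0" --pt "-0.042 -0.425 0.135 0 0 0.016 0" --pt "-0.042 -0.425 0.135 0 0 0.016 0"

```text
clock: 20.75
position: [0.4437, 0.01, 0.0667]
tool_rot: [-3.14, 0.001, 1.327]
force: [0.1, -0.4, 0.4]
grip_width: 0.0854
finger_force: 0.0
```

```bash
python3 -c "
from h import *
plan((.445,.0105,.021,76))"
```

```text
t 20.75 p [0.4437 0.01   0.0667] rot [-3.140e+00  1.000e-03  1.327e+00] q [-0.38  0.55  0.29  2.2  -0.36  0.44 -0.04] w 0.0854
[0.002, 0.003, 0.091] [-0.001, 0.001, 0.0]
```

Emit:
play_rows --pt "0 0.001 0.04 0 0 0 0" --pt "0 0.001 0.075 0 0 0 0" --pt "0 0.001 0.092 0 0 0 0.2" --pt "0 0.001 0.092 0 0 0 0.4" --pt "0 0.001 0.092 0 0 0 0.5" --pt "0 0.001 0.092 0 0 0 0.6" --pt "0 0.001 0.092 0 0 0 0.7" --pt "0 0.001 0.092 0 0 0 0.8" --pt "0 0.001 0.092 0 0 0 0.8" --pt "0 0.001 0.092 0 0 0 0.8"

```text
clock: 21.75
position: [0.4452, 0.0105, 0.0216]
tool_rot: [3.14, -0.001, 1.327]
force: [-1.9, 0.0, 12.2]
grip_width: 0.027
finger_force: 23.8
```

Emit:
play_rows --pt "0 0 -0.03 0 0 0 0.8" --pt "0 0 -0.08 0 0 0 0.8" --pt "0 0 -0.14 0 0 0 0.8" --pt "0 0 -0.19 0 0 0 0.8" --pt "0 0 -0.2 0 0 0 0.8" --pt "0 0 -0.2 0 0 0 0.8"

```text
clock: 22.35
position: [0.4452, 0.0107, 0.1216]
tool_rot: [3.14, -0.001, 1.328]
force: [0.1, 1.0, 0.1]
grip_width: 0.0267
finger_force: 25.0
```

```bash
python3 -c "
from h import *
plan((.6685,.0457,.12,78))"
```

```text
t 22.35 p [0.4452 0.0107 0.1216] rot [ 3.140e+00 -1.000e-03  1.328e+00] q [-0.45  0.45  0.38  2.17 -0.3   0.57 -0.09] w 0.0267
[0.175, 0.417, 0.004] [0.001, -0.001, -0.016]
```

Emit:
play_rows --pt "0.01 0.024 0 0 0 0 0.8" --pt "0.032 0.076 0 0 0 0 0.8" --pt "0.06 0.143 0 0 0 -0.01 0.8" --pt "0.088 0.21 0 0 0 -0.01 0.8" --pt "0.116 0.276 0 0 0 -0.016 0.8" --pt "0.142 0.338 0 0 0 -0.016 0.8" --pt "0.162 0.386 0 0 0 -0.016 0.8" --pt "0.175 0.417 0 0 0 -0.016 0.8" --pt "0.175 0.417 0.01 0 0 -0.016 0.8" --pt "0.175 0.417 0.03 0 0 -0.016 0.8"

```text
clock: 23.35
position: [0.6677, 0.0448, 0.1044]
tool_rot: [-3.141, 0.0, 1.361]
force: [-0.2, 0.1, -1.3]
grip_width: 0.0271
finger_force: 25.0
```

Emit:
play_rows --pt "0 0 0.02 0 0 0 0.8" --pt "0 0 0.05 0 0 0 0.8" --pt "0 0 0.08 0 0 0 0.8" --pt "0 0 0.11 0 0 0 0.8" --pt "0 0 0.125 0 0 0 0.8" --pt "0 0 0.125 0 0 0 0.8"

```text
clock: 23.95
position: [0.6675, 0.0449, 0.0419]
tool_rot: [-3.14, 0.001, 1.361]
force: [-0.2, -1.0, -0.1]
grip_width: 0.0272
finger_force: 25.0
```

```bash
python3 -c "
from h import *
plan((.6685,.0457,.0245,78))"
```

```text
t 23.95 p [0.6675 0.0449 0.0419] rot [-3.140e+00  1.000e-03  1.361e+00] q [-0.36  0.85  0.32  1.61 -0.36  0.75 -0.08] w 0.0272
[0.002, 0.002, 0.035] [-0.001, 0.0, -0.0]
```

Emit:
play_rows --pt "0.001 0.002 0.01 0 0 0 0.8" --pt "0.001 0.002 0.018 0 0 0 0.8" --pt "0.001 0.002 0.025 0 0 0 0.8" --pt "0.001 0.002 0.03 0 0 0 0.8" --pt "0.001 0.002 0.033 0 0 0 0.8" --pt "0.001 0.002 0.035 0 0 0 0.8" --pt "0.001 0.002 0.036 0 0 0 0.8"

```text
clock: 24.65
position: [0.6693, 0.0453, 0.0253]
tool_rot: [3.142, -0.0, 1.361]
force: [-0.2, 0.1, -0.6]
grip_width: 0.027
finger_force: 25.0
```

Emit:
play_rows --pt "0 0 0.002 0 0 0 0.8" --pt "0 0 0.003 0 0 0 0.8" --pt "0 0 0.003 0 0 0 0.8"

```text
clock: 24.95
position: [0.6695, 0.0453, 0.0247]
tool_rot: [3.141, -0.0, 1.361]
force: [-5.1, 0.0, 12.8]
grip_width: 0.0272
finger_force: 26.3
```

Emit:
play_rows --pt "0 0 -0.002 0 0 0 0.6" --pt "0 0 -0.002 0 0 0 0.5" --pt "0 0 -0.002 0 0 0 0.4" --pt "0 0 0 0 0 0 0.35" --pt "0 0 -0.03 0 0 0 0.35" --pt "0 0 -0.08 0 0 0 0.35" --pt "0 0 -0.15 0 0 0 0.2" --pt "0 0 -0.2 0 0 0 0" --pt "0 0 -0.22 0 0 0 0" --pt "0 0 -0.22 0 0 0 0"

```text
clock: 25.95
position: [0.67, 0.0453, 0.1357]
tool_rot: [3.139, -0.001, 1.361]
force: [-1.0, -0.2, 0.2]
grip_width: 0.0854
finger_force: 0.0
```

```bash
python3 -c "
from h import *
plan((.54,-.064,.13,90),(.54,-.064,.06,90))"
```

```text
t 25.95 p [0.67   0.0453 0.1357] rot [ 3.139e+00 -1.000e-03  1.361e+00] q [-0.39  0.73  0.37  1.56 -0.32  0.9  -0.11] w 0.0854
[-0.268, -0.209, 0.011] [0.001, -0.0, -0.1]
[-0.268, -0.209, 0.151] [0.001, -0.0, -0.1]
```

Emit:
play_rows --pt "-0.05 -0.04 0 0 0 -0.02 0" --pt "-0.11 -0.086 0 0 0 -0.04 0" --pt "-0.17 -0.133 0 0 0 -0.06 0" --pt "-0.22 -0.172 0 0 0 -0.08 0" --pt "-0.268 -0.209 0.011 0 0 -0.1 0" --pt "-0.268 -0.209 0.011 0 0 -0.1 0" --pt "-0.268 -0.209 0.011 0 0 -0.1 0"

```text
clock: 26.65
position: [0.5387, -0.0642, 0.1277]
tool_rot: [-3.141, -0.0, 1.569]
force: [-1.0, 0.2, 0.2]
grip_width: 0.085
finger_force: 0.0
```

```bash
python3 - <<'E'
from h import *
plan((.54,-.064,.06,90))
c=get_calibration("wrist"); im=grab_frame("wrist"); cv2.imwrite("pics/w2.png",im[:,:,::-1])
h=cv2.cvtColor(im,cv2.COLOR_RGB2HSV); m=cv2.inRange(h,(18,120,80),(35,255,255))
n,l,st,ce=cv2.connectedComponentsWithStats(m)
for k in range(1,n):
    if st[k,4]>300: 
        x,y,w,hh=st[k,:4]; print(st[k],ray(x+w/2,y+hh/2,.026,c))
E
```

```text
t 26.65 p [ 0.5387 -0.0642  0.1277] rot [-3.141 -0.     1.569] q [-0.22  0.55  0.31  1.92 -0.25  0.7   0.24] w 0.085
[0.0, 0.003, 0.135] [-0.001, -0.0, -0.001]
[ 254  179   62   60 2668] [ 0.54104749 -0.0615221 ]
```

View pics/w2.png

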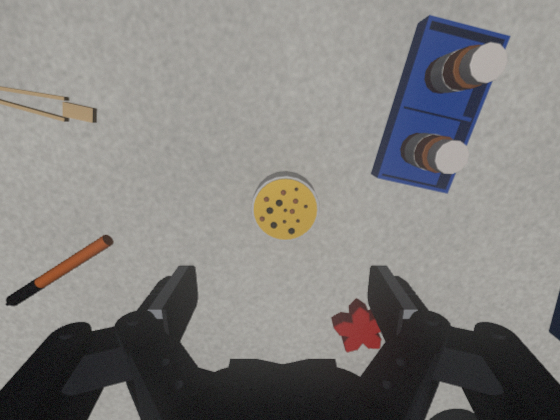

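Both vials stand upright in their bays. The dish is centred at (285,209), or (0.541, -0.062). Descend on it.

Emit:
play_rows --pt "0.002 0.001 0.07 0 0 0 0" --pt "0.002 0.001 0.14 0 0 0 0" --pt "0.002 0.001 0.19 0 0 0 0" --pt "0.002 0.001 0.22 0 0 0 0" --pt "0.002 0.001 0.24 0 0 0 0" --pt "0.002 0.001 0.252 0 0 0 0" --pt "0.002 0.001 0.252 0 0 0 0"

```text
clock: 27.4
position: [0.5398, -0.0629, 0.0022]
tool_rot: [-3.142, 0.0, 1.57]
force: [0.4, 1.0, 0.8]
grip_width: 0.085
finger_force: 0.0
```

Emit:
play_rows --pt "0 0 0 0 0 0 0.1" --pt "0 0 0 0 0 0 0.2" --pt "0 0 0 0 0 0 0.3" --pt "0 0 0 0 0 0 0.35" --pt "0 0 0 0 0 0 0.4" --pt "0 0 0 0 0 0 0.5" --pt "0 0 0 0 0 0 0.5" --pt "0 0 0 0 0 0 0.5" --newtons 30

```text
clock: 28.2
position: [0.5401, -0.063, 0.0032]
tool_rot: [3.14, -0.0, 1.57]
force: [-2.6, 0.7, 12.7]
grip_width: 0.0595
finger_force: 29.9
```

Emit:
play_rows --pt "0 0 -0.02 0 0 0 0.5" --pt "0 0 -0.05 0 0 0 0.5" --pt "0 0 -0.1 0 0 0 0.5" --pt "0 0 -0.16 0 0 0 0.5" --pt "0 0 -0.21 0 0 0 0.5" --pt "0 0 -0.22 0 0 0 0.5" --pt "0 0 -0.22 0 0 0 0.5"

```text
clock: 28.9
position: [0.5402, -0.0629, 0.1138]
tool_rot: [3.139, -0.0, 1.57]
force: [-1.3, -1.1, -0.5]
grip_width: 0.059
finger_force: 32.9
```

```bash
python3 -c "
from h import *
plan((.4365,.293,.11,142.8))"
```

```text
t 28.9 p [ 0.5402 -0.0629  0.1138] rot [ 3.139 -0.     1.57 ] q [-0.21  0.58  0.3   1.93 -0.27  0.67  0.25] w 0.059
[0.712, -0.208, 0.007] [0.001, 0.0, -0.44]
```

Emit:
play_rows --pt "0.03 -0.009 0 0 0 -0.01 0.5" --pt "0.1 -0.029 0 0 0 -0.05 0.5" --pt "0.18 -0.053 0 0 0 -0.1 0.5" --pt "0.26 -0.076 0 0 0 -0.15 0.5" --pt "0.34 -0.099 0 0 0 -0.2 0.5" --pt "0.42 -0.123 0 0 0 -0.25 0.5" --pt "0.5 -0.146 0 0 0 -0.3 0.5" --pt "0.58 -0.169 0 0 0 -0.35 0.5" --pt "0.66 -0.193 0 0 0 -0.4 0.5" --pt "0.712 -0.208 0 0 0 -0.44 0.5"

```text
clock: 29.9
position: [0.4333, 0.2963, 0.1114]
tool_rot: [-3.141, -0.001, 2.5]
force: [0.9, -0.1, -0.7]
grip_width: 0.0591
finger_force: 33.0
```

Emit:
play_rows --pt "0 0 0.02 0 0 0 0.5" --pt "0 0 0.05 0 0 0 0.5" --pt "0 0 0.09 0 0 0 0.5" --pt "0 0 0.13 0 0 0 0.5" --pt "0 0 0.16 0 0 0 0.5" --pt "0 0 0.16 0 0 0 0.5" --pt "0 0 0.16 0 0 0 0.5"

```text
clock: 30.6
position: [0.4354, 0.2926, 0.032]
tool_rot: [-3.14, -0.0, 2.491]
force: [0.3, -0.3, -0.7]
grip_width: 0.0588
finger_force: 33.0
```

```bash
python3 - <<'E'
from h import *
plan((.4365,.293,.006,142.8))
s=grab_frame("side"); cv2.imwrite("pics/p3.png",cv2.resize(s[270:410,210:400],None,fx=3,fy=3,interpolation=2)[:,:,::-1])
E
```

```text
t 30.6 p [0.4354 0.2926 0.032 ] rot [-3.14  -0.     2.491] q [-0.74  0.68  0.05  2.   -0.07  0.47  0.28] w 0.0588
[-0.001, 0.002, 0.052] [-0.001, -0.0, -0.0]
```

View pics/p3.png

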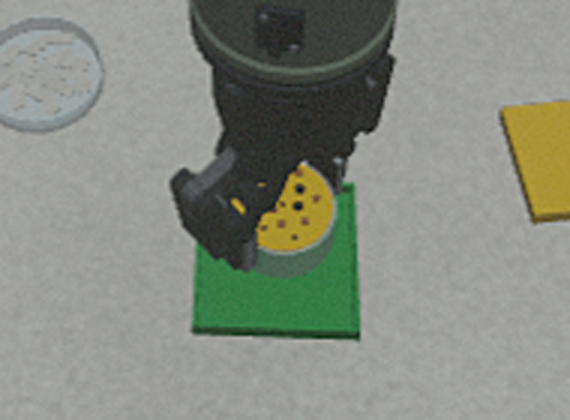

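The dish hangs level over the middle of the green tray, at about (290,215) in the crop. Lower it slowly.

Emit:
play_rows --pt "0 0.001 0.01 0 0 0 0.5" --pt "0 0.001 0.02 0 0 0 0.5" --pt "0 0.001 0.03 0 0 0 0.5" --pt "0 0.001 0.039 0 0 0 0.5" --pt "0 0.001 0.045 0 0 0 0.5" --pt "0 0.001 0.049 0 0 0 0.5" --pt "0 0.001 0.051 0 0 0 0.5" --pt "0 0.001 0.051 0 0 0 0.5"

```text
clock: 31.45
position: [0.4362, 0.2934, 0.0067]
tool_rot: [-3.141, -0.0, 2.492]
force: [-0.5, -0.3, -0.8]
grip_width: 0.0589
finger_force: 33.0
```

Emit:
play_rows --pt "0 0 0.001 0 0 0 0.5" --pt "0 0 0.002 0 0 0 0.5" --pt "0 0 0.002 0 0 0 0.5"

```text
clock: 31.75
position: [0.4363, 0.2935, 0.0062]
tool_rot: [3.141, 0.0, 2.492]
force: [-2.2, -2.0, 9.1]
grip_width: 0.0589
finger_force: 34.0
```

Emit:
play_rows --pt "0 0 0 0 0 0 0.28" --pt "0 0 0 0 0 0 0.22" --pt "0 0 0 0 0 0 0.17" --pt "0 0 0 0 0 0 0.17" --pt "0 0 -0.02 0 0 0 0.15" --pt "0 0 -0.06 0 0 0 0.1" --pt "0 0 -0.12 0 0 0 0" --pt "0 0 -0.2 0 0 0 0" --pt "0 0 -0.3 0 0 0 0" --pt "0 0 -0.3 0 0 0 0"

```text
clock: 32.75
position: [0.4383, 0.2949, 0.162]
tool_rot: [3.133, 0.002, 2.491]
force: [0.4, 0.7, -1.1]
grip_width: 0.0852
finger_force: 0.0
```

```bash
python3 -c "
from h import *
plan((.25,.56,.2,150))"
```

```text
t 32.75 p [0.4383 0.2949 0.162 ] rot [3.133e+00 2.000e-03 2.491e+00] q [-0.77  0.46  0.09  1.93 -0.06  0.74  0.27] w 0.0852
[0.621, 0.195, -0.076] [0.004, 0.001, -0.061]
```

Back off to clear the cameras' view and check the result.

Emit:
play_rows --pt "0.05 0.016 -0.02 0 0 0 0" --pt "0.12 0.04 -0.05 0 0 0 0" --pt "0.2 0.063 -0.07 0 0 0 0" --pt "0.28 0.09 -0.07 0 0 0 0" --pt "0.36 0.11 -0.07 0 0 0 0" --pt "0.44 0.14 -0.07 0 0 0 0" --pt "0.52 0.16 -0.07 0 0 0 0" --pt "0.58 0.18 -0.07 0 0 0 0" --pt "0.62 0.19 -0.07 0 0 0 0" --pt "0.62 0.19 -0.07 0 0 0 0"

```text
clock: 33.75
position: [0.2446, 0.5583, 0.1908]
tool_rot: [-3.141, -0.001, 2.495]
force: [0.1, -0.4, 0.1]
grip_width: 0.0852
finger_force: 0.0
```

```bash
python3 - <<'E'
from h import *
a=grab_frame("top")[:,:,::-1]; cv2.imwrite("pics/f1.png",cv2.convertScaleAbs(cv2.resize(a[130:320,95:480],None,fx=2,fy=2,interpolation=2),alpha=1.5))
s=grab_frame("side")[:,:,::-1]; cv2.imwrite("pics/f2.png",cv2.convertScaleAbs(cv2.resize(s[90:390,180:420],None,fx=2,fy=2,interpolation=2),alpha=1.5))
E
```

```text
(no output)
```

View pics/f1.png

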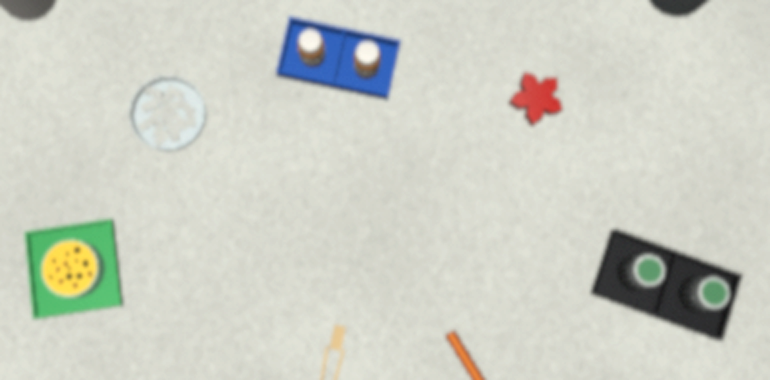

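View pics/f2.png

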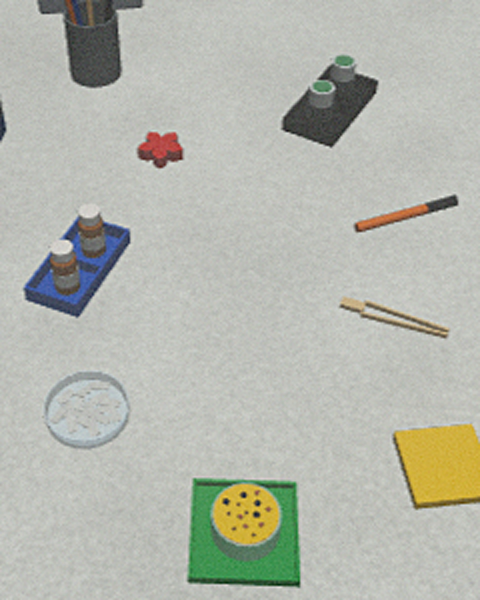

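The five pieces stand upright in their bays, with lenses at (650,270) and (714,293), caps at (310,40) and (367,52) and the dish at (71,267). The star box and label dish look unmoved. One numeric check before handing in.

```bash
python3 - <<'E'
from h import *
c=get_calibration("top")
for n,x,y,z,C,u in [("e",650,270,.058,(.4195,-.3272),(-.34,-.94)),("e",714,293,.058,(.4195,-.3272),(-.34,-.94)),("v",310,40,.063,(.6623,.0163),(-.207,-.978)),("v",367,52,.063,(.6623,.0163),(-.207,-.978)),("d",71,267,.029,(.4365,.2931),(.136,-.99))]:
    d=ray((x+.5)/2-.5+95,(y+.5)/2-.5+130,z,c)-C; print(n,"long %.4f across %.4f"%(d@u, d@np.array([-u[1],u[0]])))
E
```

```text
e long -0.0306 across 0.0019
e long 0.0368 across 0.0017
v long -0.0296 across 0.0011
v long 0.0309 across 0.0008
d long 0.0023 across 0.0003
```

```bash
python3 -c "
from workcell import *
print(job_done())"
```

```text
the job is handed in; nothing more can be done
None
```

The job is handed in: both eyepieces, both vials and the specimen dish are upright in their bays, within about 4 mm of centre in the final camera check; the star box and label dish look unmoved. It took about 34 s of the 125 s allowed, and the hand-in returned no verdict.

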